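# Seal and screw shut a jar of balm

### The job

Close the open amber balm jar in the wooden filling rack: first lay the white sealing disc in its mouth, tab up and flat on the rim. Then set the black screw cap level on the neck and, letting it rest on the thread, turn it backward (anticlockwise from above) until it drops off the thread starts, and screw it forward (clockwise) until it is fully home and tight on the disc. Let go, and leave the jar in its pocket and everything else where it stands.

Things in the scene. Friction and masses are not known exactly. Their poses are not given: they have to be found in the camera images.
- rack: Light wooden filling rack, 115 (x) x 250 (y) x 35 mm, fixed. Two square pockets 76 x 76 mm and 25 mm deep (floor 10 mm above the table), centred at y = -62.5 and +62.5 mm. Origin: centre of the underside
- jar: Open jar, 0.38 kg: square amber body 74 x 74 x 58 mm, loose by 1 mm a side in one of the two pockets, so it cannot turn; round neck 51 mm across from the shoulder (58 mm up) to the rim (75 mm up). Origin: centre of the underside, z up; the x axis points at one thread start
- jar_rim (a point): Centre of the jar's rim, 75 mm above its underside. The mouth is 42 mm across and 15 mm deep, down to the set balm
- thread_start (a point): Square end of one of the neck's three equal right-hand thread ridges (one every 120 degrees, 58.6 mm across, 2.5 mm thick), at the ridge's mid-height, 71 mm above the jar's underside. From here a ridge falls 19.5 mm per turn clockwise (seen from above) over 155 degrees, passing 6.5 mm under the next ridge's start
- cap: Black ribbed screw cap, 66 mm across, 34 mm tall, 0.06 kg, open side down on the teal mat; grip anywhere across the ribs. Inside, 18 mm up, a liner ring (36 mm hole) lands on the disc. Origin: centre of the lower edge, z up; x axis at one lug. Home on the disc, this edge is 60 mm above the jar's underside; it bites with its lugs 106 degrees clockwise of the thread starts, tight by 112 to 120
- cap_lug (a point): One of the cap's three lugs, one every 120 degrees: 8.6 mm wide, 2.5 mm thick, 1.5 mm above the cap's lower edge, reaching in to 54 mm across (1 to 1.5 mm loose round neck and threads). This point: its inner face. Under the ridges the lugs have 1.5 mm of up and down play until tight; then the thread holds by friction
- cap_top (a point): Centre of the cap's top, 34 mm above its lower edge. Set on the neck, the lower edge stops 64 to 71 mm above the jar's underside, higher the nearer the lugs are to the thread starts. Turned backward it climbs 5.4 mm per 100 degrees; once the lugs are 10 degrees past the starts it can drop 6.5 mm (not while gripped and held up). Forward it then sinks 5.4 mm per 100 degrees
- disc: White sealing disc, 30 g, tab up on the teal mat: plug 38.6 mm across, 6 mm deep, tapered foot; flange 48 mm across, 3 mm thick; on it a straight finger tab 28 mm long (x), 10 mm thick (y), 11 mm tall; 20 mm tall in all. Origin: centre of the plug's underside; lying in the mouth, flange on the rim, it is 69 mm above the jar's underside
- mat: Teal mat, 140 (x) x 250 (y) x 4 mm, fixed to the table. Origin: centre of the underside
- jar_done: Bystander: the same jar already closed, cap home, in the other pocket, 94 mm tall. Origin: centre of the underside
- oil: Bystander: amber bottle with white cap, 64 mm across, 150 mm tall. Origin: centre of the underside
- bowl: Bystander: black bowl, 110 mm across, 45 mm tall. Origin: centre of the underside
- dish: Bystander: dark blue plate, 120 mm across, 20 mm tall. Origin: centre of the underside

How it is judged:
On the way, in this order (a step that is already met when the one before it is completed fails the run):
1. the sealing disc lies in the jar's mouth, flange on the rim, tab up (z of disc in the frame of jar between 0.067 and 0.0705 m and horizontal distance between disc and jar below 0.003 m and angle between disc's own z axis and vertical below 0.08 rad), for 0.2 s.
2. the cap, level and resting on the thread, has been turned back up to the thread starts (lower edge at least 69.7 mm above the jar's underside) (z of cap in the frame of jar between 0.0697 and 0.0725 m and horizontal distance between cap and jar below 0.003 m and angle between cap's own z axis and vertical below 0.08 rad and contact force between cap and jar above 0.1 N), for 0.05 s.
3. the cap has dropped behind the thread starts (lower edge below 66.5 mm), level (z of cap in the frame of jar below 0.0665 m and horizontal distance between cap and jar below 0.003 m and angle between cap's own z axis and vertical below 0.08 rad), for 0.1 s.
At the end, for the whole second after the job is handed in: Jar upright in its rack pocket; disc in its mouth within 3 mm of the axis, flange on the rim; cap level (0.05 rad), within 3 mm of the axis, lower edge at most 60.8 mm above the jar's underside and by itself pressing on the disc with over 3 N (screwed tight); at rest, let go (z of cap in the frame of jar between 0.058 and 0.0608 m and horizontal distance between each of cap, disc and jar below 0.003 m and angle between the z axis of cap and the z axis of jar, either way round below 0.05 rad and contact force between cap and disc above 3 N and z of disc in the frame of jar between 0.067 and 0.0705 m and z of jar in the frame of rack below 0.014 m and angle between jar's own z axis and vertical below 0.06 rad and linear speed of cap below 0.02 m/s); the robot touches nothing.
It fails at once if the jar is pulled up out of its pocket (more than 15 mm) (distance of jar from where it was at the start of the episode above 0.015 m).
It fails at once if a bystander is knocked over or shifted by more than 20 mm (distance of any of jar_done, oil, bowl, dish from where it was at the start of the episode above 0.02 m or angle between oil's own z axis and vertical above 0.5 rad).
It also fails if it takes over 67 s, if anything falls off the work surface, if the arm or the gripper's body presses on something with over 40 N, if the wrist force passes 120 N, or if a joint passes its speed limit or range.

### The arm

A 7-joint arm with a two-finger parallel gripper is mounted at the origin on the work surface. World frame = base frame: x ahead of the robot, y to its left, z up, the work surface at z = 0. Lengths are in m, angles in rad, forces in N, time in s.
With the tool pointing down it reaches from about 0.4 to 0.85 m from the base axis. Payload 10.4 kg.
Tool frame: the origin (TCP) lies midway between the tips of the shut fingers; the grasp point (between the pads) lies 19 mm behind it (manip.grasp_offset is the distance from the TCP to the grasp point, in m); z points along the fingers, y is the line along which they close (so a half turn about z gives the same grasp; the last joint's range is limited). The gripper opens to 85 mm and grips with 20 to 120 N. Pads are 22 mm wide; open, the fingers measure 114 mm over their backs; the gripper's body (76 mm by 85 mm) begins 54 mm behind the grasp point. The pads swing forward as they close: fully open they stand 13 mm farther back than shut.
Start: joints at [1.173, 0.332, -0.065, 1.46, 0.022, 1.35, -0.088], TCP at [0.229, -0.582, 0.231] pointing down, gripper open.
Joint ranges: [-2.6, 2.6], [-0.5, 2.12], [-1.47, 1.34], [0.16, 2.42], [-1.27, 4.41], [0.06, 2.06], [-2.6, 2.6]. Speed limits (rad/s): [2.22, 2.22, 2.79, 2.79, 3.14, 3.14, 3.14].

### API

Orientations are given as a unit quaternion [x, y, z, w].
In Python, from workcell import manip gives the robot as it stands.
- The arm moves only by the shell command python3 jog.py 'ROWS' [FORCE]. ROWS is one flat JSON list of numbers that holds 1 to 20 rows one after another, with no inner brackets; each row has 7 numbers: a rotation vector rx, ry, rz in units of 0.1 rad, then dx, dy, dz in units of 5 mm, then the opening from 0.0 (shut) to 1.0 (fully open); each row is the pose to reach, as a shift and turn from the pose commanded when the command began, along the tool's axes at that moment; what a row does not reach only later rows make up. A row lasts 1/8 s, in which the tool goes at most 0.0625 m and 0.188 rad, less where a joint would pass 70% of its speed; a pose out of reach is approached as far as the arm can. The fingers move at their own pace and stop on an object; FORCE is the grip in N (left out, the last holds). Time passes only in rows, so rows that do not move let the fingers close. It prints the time, the measured TCP pose, the force, the opening and the grip force at its end. Input that does not fit is refused with a message, and nothing moves.
- manip.get_obs(): the state, without advancing time (a new reading comes with each control period).
- manip.camera(name): name is "scene" or "top"; returns the picture (480x640x3 uint8, blue, green, red); there is no depth.
- manip.calibration(name): a dict with "fx", "fy", "cx", "cy" (pixels), "k1" (the pictures are not rectified: a ray, as slopes to the right and down, at radius r is drawn at 1 + k1 r^2 times it, then the intrinsics apply), "world_from_camera" (4x4, takes a point from camera to world coordinates). Camera axes: x right, y up, looking along -z (the intrinsics and any distortion apply to the point x, -y, -z); pixel columns grow to the right and rows downward; lengths in m; the calibration is good to about 2 mm. A picture is of the moment at which its call begins. calibration takes no time and is no camera call.
- manip.hand_in(): hands the job in; it is judged then, once.
The state is a dict: "clock": time; "joint_pos": joint angles; "joint_velocities": joint speeds; "tau": joint torques, N m; "position": TCP position; "ee_rot": TCP orientation; "ft_force": force on the tool from outside, world axes, zero at the start; "torque": the same for the moment, N m; "grip_width": opening from 0.0 (shut) to 1.0 (fully open); "grasp_force": force on a finger pad.
Only numpy, scipy, OpenCV 4.12 (cv2) and the standard library are available. Lean on these libraries where they do the work, as an engineer would, in place of code of your own. Each camera call takes 0.05 s, during which the arm holds its last target. There are 200 camera calls.

## Working session

There is one attempt and no reset: what is moved stays moved. The work goes in short steps, Python scripts to look and compute and a shell command to move; the robot and the scene stay as the last step left them, time stands still between calls to the robot, and variables do not carry over. Pictures are saved under pics/ and viewed, at most 10 in all, crops included, and the job is handed in when it is done.

```bash
ls; mkdir -p pics; python3 - <<'E'
from workcell import manip
import cv2,numpy as np
for n in ("scene","top"):
    cv2.imwrite(f"pics/{n}0.png",manip.camera(n))
    c=manip.calibration(n); print(n,{k:(np.round(v,4).tolist() if k=="world_from_camera" else v) for k,v in c.items()})
print(manip.get_obs(), manip.grasp_offset)
E
```

```text
jog.py
pics
workcell.py
scene {'fx': 579.0258365004411, 'fy': 579.0258365004411, 'cx': 325.42471345328073, 'cy': 231.40615004119155, 'k1': -0.15649158299668417, 'world_from_camera': [[0.3065, -0.7844, 0.5393, 1.1656], [0.9519, 0.253, -0.1729, -0.1824], [-0.0008, 0.5663, 0.8242, 0.8554], [0.0, 0.0, 0.0, 1.0]]}
top {'fx': 506.69668169233563, 'fy': 506.69668169233563, 'cx': 322.0760252570121, 'cy': 244.9704319660236, 'k1': -0.11941936045211313, 'world_from_camera': [[-0.0251, 0.9897, -0.1411, 0.5451], [-0.9997, -0.0254, -0.0003, -0.0103], [-0.0038, 0.141, 0.99, 0.9329], [0.0, 0.0, 0.0, 1.0]]}
{'clock': 0.1, 'joint_pos': array([ 1.17341421,  0.33280914, -0.06471629,  1.46087533,  0.02155765,
        1.34989409, -0.088487  ]), 'joint_velocities': array([ 2.33867928e-03, -4.63893588e-04, -2.07050859e-05, -7.88207748e-04,
       -3.38801799e-04, -9.39097349e-04, -3.35649857e-04]), 'tau': array([ 9.93738468e-04, -6.26745415e+01,  4.87029820e-02, -3.92429137e+01,
        1.62475999e-02,  6.96595263e-03, -1.38048690e-04]), 'position': array([ 0.22868666, -0.58128942,  0.23058663]), 'ee_rot': array([ 9.82489804e-01,  1.86315233e-01, -1.26504676e-04, -6.33993876e-04]), 'ft_force': array([-0.13821765,  0.2174086 , -0.14389546]), 'torque': array([ 0.0084233 , -0.01505958, -0.03449668]), 'grasp_force': 0.0, 'grip_width': 1.003366948255593} 0.0187
```

View pics/top0.png

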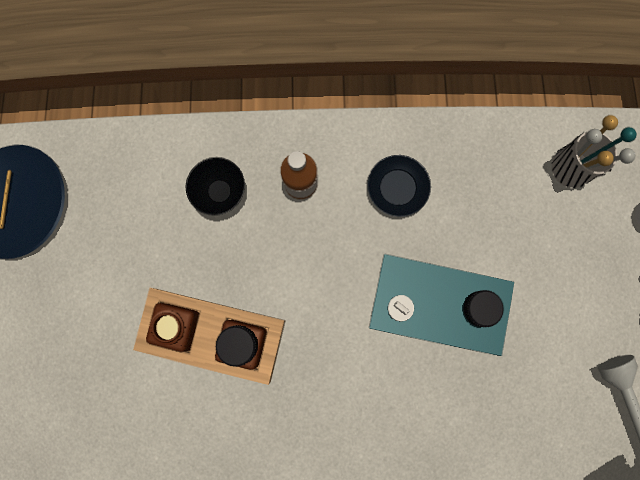

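View pics/scene0.png

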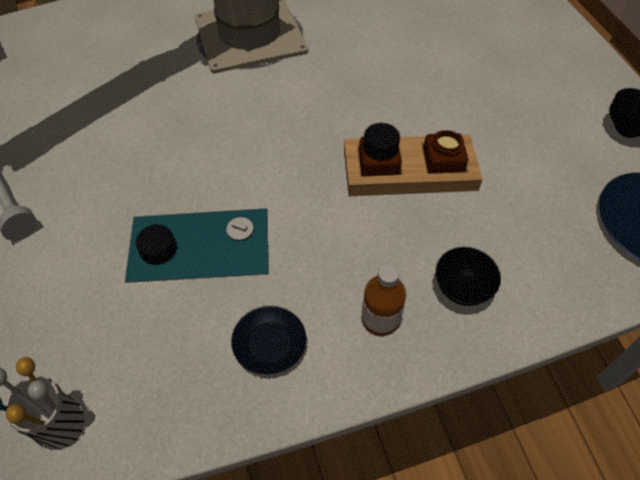

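```bash
cat > h.py <<'E'
import numpy as np,cv2
from workcell import manip
def ray(n,px):
    c=manip.calibration(n); px=np.atleast_2d(np.float64(px))
    K=np.array([[c["fx"],0,c["cx"]],[0,c["fy"],c["cy"]],[0,0,1]])
    u=cv2.undistortPoints(px[:,None],K,np.array([c["k1"],0,0,0,0]))[:,0]
    T=c["world_from_camera"]; d=np.c_[u[:,0],-u[:,1],-np.ones(len(u))]@T[:3,:3].T
    return T[:3,3],d
def plane(n,px,z):
    o,d=ray(n,px); return o+d*((z-o[2])/d[:,2])[:,None]
def blob(mask,near):
    cs,_=cv2.findContours(mask.astype(np.uint8),cv2.RETR_EXTERNAL,cv2.CHAIN_APPROX_NONE)
    cs=[c for c in cs if cv2.contourArea(c)>40]
    return min(cs,key=lambda c:np.linalg.norm(c[:,0].mean(0)-near))[:,0]
def circ(p):  # least-squares circle of xy points
    A=np.c_[2*p[:,:2],np.ones(len(p))]; s=np.linalg.lstsq(A,(p[:,:2]**2).sum(1),rcond=None)[0]
    return s[:2],np.sqrt(s[2]+s[:2]@s[:2])
E
python3 - <<'E'
from h import *
seeds={"top":dict(disc=(400,308),cap=(484,308),balm=(167,327),done=(238,345),rack=(210,336),mat=(440,305)),
"scene":dict(disc=(239,229),cap=(156,240),balm=(447,143),done=(382,137),rack=(413,165),mat=(200,245))}
for n in("top","scene"):
    im=cv2.imread(f"pics/{n}0.png"); hsv=cv2.cvtColor(im,cv2.COLOR_BGR2HSV).astype(int); H,S,V=hsv[...,0],hsv[...,1],hsv[...,2]
    for k,(x,y) in seeds[n].items(): print(n,k,hsv[y,x])
    teal=(H>80)&(H<100)&(S>90); 
    c=blob(teal,seeds[n]["mat"]); q=cv2.boxPoints(cv2.minAreaRect(plane(n,c,.004)[:,:2].astype(np.float32)*1000)); print("mat",q.mean(0).round(1),q.round(1).tolist())
    m=np.zeros(V.shape,np.uint8); cv2.fillPoly(m,[c],1); m=m>0
    c=blob((V>150)&(S<60)&m,seeds[n]["disc"]); print("disc",circ(plane(n,c[:],.013)),len(c))
    wood=(H>8)&(H<25)&(S>70)&(V>130)
    c=blob(wood,seeds[n]["rack"]); r=cv2.minAreaRect(plane(n,c,.035)[:,:2].astype(np.float32)*1000); print("rack",r)
    c=blob((V>170)&(H>18)&(H<32)&(S<140),seeds[n]["balm"]); print("balm",circ(plane(n,c,.07)),len(c))
    c=blob((V<60)&(S<90),seeds[n]["cap"]);print("cap",circ(plane(n,c,.038)),len(c))
    c=blob((V<60)&(S<90),seeds[n]["done"]);print("done",circ(plane(n,c,.104)),len(c))
t=cv2.imread("pics/top0.png")
a=cv2.resize(t[280:370,140:220],None,fx=5,fy=5,interpolation=2); b=cv2.resize(t[280:370,380:440],None,fx=5,fy=5,interpolation=2)
cv2.imwrite("pics/crop1.png",np.hstack([a,b]))
E
```

```text
top disc [ 18  29 222]
top cap [ 8 20 50]
top balm [ 23  82 226]
top done [ 0 10 49]
top rack [ 15 120 197]
top mat [ 88  75 122]
mat [ 866.  -585.8] [[825.2999877929688, -527.0999755859375], [882.7999877929688, -655.2999877929688], [906.7000122070312, -644.5999755859375], [849.2999877929688, -516.2999877929688]]Traceback (most recent call last):
  File "<stdin>", line 10, in <module>
  File "h.py", line 14, in blob
    return min(cs,key=lambda c:np.linalg.norm(c[:,0].mean(0)-near))[:,0]
           ~~~^^^^^^^^^^^^^^^^^^^^^^^^^^^^^^^^^^^^^^^^^^^^^^^^^^^^^
ValueError: min() iterable argument is empty
```

```bash
cat > m.py <<'E'
from h import *
seeds={"top":dict(disc=(400,308),cap=(484,308),balm=(167,327),done=(238,345),rack=(210,336),mat=(440,305)),
"scene":dict(disc=(239,229),cap=(156,240),balm=(447,143),done=(382,137),rack=(413,165),mat=(200,245))}
for n in("top","scene"):
    im=cv2.imread(f"pics/{n}0.png"); hsv=cv2.cvtColor(im,cv2.COLOR_BGR2HSV).astype(int); H,S,V=hsv[...,0],hsv[...,1],hsv[...,2]
    s=seeds[n]
    def go(k,mask,f):
        try: print(n,k,f(blob(mask,s[k])))
        except Exception as e: print(n,k,"ERR",e)
    rect=lambda z:lambda c:cv2.minAreaRect(plane(n,c,z)[:,:2].astype(np.float32)*1000)
    ci=lambda z:lambda c:[(a*1000).round(1) for a in circ(plane(n,c,z))]
    go("mat",(H>80)&(H<100)&(S>55)&(V>50),rect(.004))
    go("disc",(V>140)&(S<45),ci(.013))
    go("rack",(H>8)&(H<25)&(S>100)&(V>110),rect(.035))
    go("balm",(V>150)&(H>18)&(H<32)&(S<140)&(S>60),ci(.07))
    go("cap",(V<70)&(S<110),ci(.038)); go("done",(V<70)&(S<110),ci(.104))
t=cv2.imread("pics/top0.png")
a=cv2.resize(t[280:370,140:220],None,fx=5,fy=5,interpolation=2); b=cv2.resize(t[280:370,380:440],None,fx=5,fy=5,interpolation=2)
cv2.imwrite("pics/crop1.png",np.hstack([a,b]))
E
python3 m.py
```

```text
top mat ((561.5318603515625, -228.12530517578125), (248.9429473876953, 139.12530517578125), 76.25638580322266)
top disc [array([605.5, -13. ]), np.float64(550.9)]
top rack ((517.7293090820312, 195.98550415039062), (249.90914916992188, 114.9127426147461), 75.31549835205078)
top balm [array([533.4, 258.7]), np.float64(19.0)]
top cap [array([ 551.7, -293.6]), np.float64(34.1)]
top done [array([502.3, 133.8]), np.float64(32.3)]
scene mat ((564.2822875976562, -227.62069702148438), (246.89451599121094, 137.95703125), 76.38231658935547)
scene disc [array([502.2,  29.9]), np.float64(554.1)]
scene rack ((519.066162109375, 196.60842895507812), (249.58595275878906, 114.2230453491211), 75.21904754638672)
scene balm [array([529. , 261.1]), np.float64(14.1)]
scene cap [array([ 560.8, -295. ]), np.float64(32.3)]
scene done [array([515.6, 130.1]), np.float64(34.7)]
```

View pics/crop1.png

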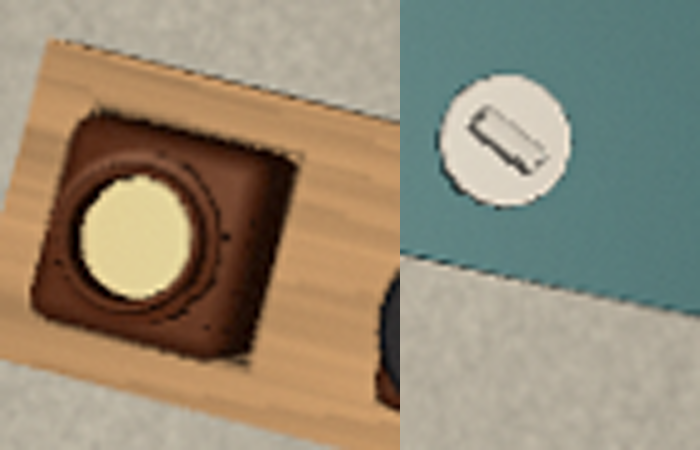

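```bash
cat > m2.py <<'E'
from h import *
from scipy.optimize import least_squares
def far(n,c,z,r):
    p=plane(n,c,z)[:,:2]; o=manip.calibration(n)["world_from_camera"][:2,3]
    m=p.mean(0); d=(m-o)/np.linalg.norm(m-o)
    x=m.copy()
    for _ in range(4):
        q=p[(p-x)@d>0.15*r]
        s=least_squares(lambda v:np.linalg.norm(q-v,axis=1)-r,x,loss="soft_l1",f_scale=.001); x=s.x
    return (x*1000).round(1),(np.std(np.linalg.norm(q-x,axis=1)-r)*1000).round(2),len(q)
seeds={"top":dict(disc=(400,308),cap=(484,308),done=(238,345)),"scene":dict(disc=(239,229),cap=(156,240),done=(382,137))}
for n in("top","scene"):
    im=cv2.imread(f"pics/{n}0.png"); hsv=cv2.cvtColor(im,cv2.COLOR_BGR2HSV).astype(int); H,S,V=hsv[...,0],hsv[...,1],hsv[...,2]
    s=seeds[n]; win=lambda k,r:(np.hypot(*(np.indices(V.shape)[::-1]-np.array(s[k])[:,None,None]))<r)
    d=blob(win("disc",20)&~((H>75)&(H<105)&(S>45))&(V>90),s["disc"])
    print(n,"disc",far(n,d,.013,.024))
    print(n,"cap",far(n,blob(win("cap",30)&(V<75)&(S<110),s["cap"]),.038,.033))
    print(n,"done",far(n,blob(win("done",28)&(V<75)&(S<110),s["done"]),.104,.033))
    m=np.zeros(V.shape,np.uint8); cv2.fillPoly(m,[d],1); m=cv2.erode(m,np.ones((7,7)))>0
    ys,xs=np.nonzero(m&(V<np.median(V[m])-40)); 
    r=cv2.minAreaRect(plane(n,np.c_[xs,ys],.018)[:,:2].astype(np.float32)*1000)
    vx=cv2.fitLine(plane(n,np.c_[xs,ys],.013)[:,:2].astype(np.float32),cv2.DIST_HUBER,0,.01,.01).ravel()
    print("tab",len(xs),r,np.degrees(np.arctan2(vx[1],vx[0])))
t=cv2.imread("pics/scene0.png")
a=cv2.resize(t[115:185,415:485],None,fx=5,fy=5,interpolation=2); b=cv2.resize(t[195:265,205:275],None,fx=5,fy=5,interpolation=2)
cv2.imwrite("pics/crop2.png",np.hstack([a,b]))
E
python3 m2.py
```

```text
top disc (array([ 558. , -148.4]), np.float64(0.51), 34)
top cap (array([ 551.7, -296. ]), np.float64(0.52), 47)
top done (array([502.7, 133.3]), np.float64(0.75), 53)
tab 47 ((557.6113891601562, -149.07183837890625), (30.277048110961914, 12.19444751739502), 52.73849868774414) 53.179813
scene disc (array([ 560.2, -149. ]), np.float64(0.55), 31)
scene cap (array([ 558.7, -297.2]), np.float64(1.5), 52)
scene done (array([508.2, 134.1]), np.float64(0.87), 40)
tab 39 ((563.7470703125, -150.26199340820312), (27.4049072265625, 8.969408988952637), 61.68535232543945) 51.753452
```

View pics/crop2.png

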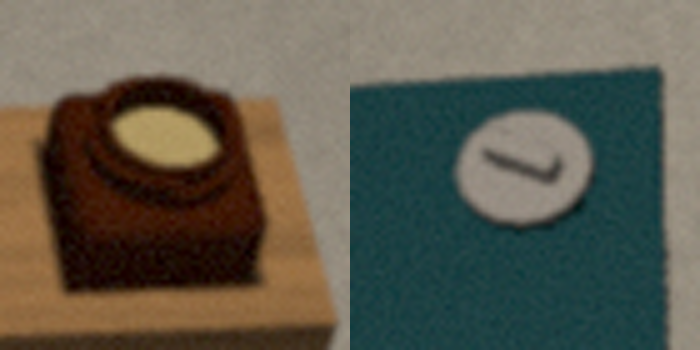

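```bash
cat > calc.py <<'E'
import sys
from h import *
from scipy.spatial.transform import Rotation as R
o=manip.get_obs(); Q=R.from_quat(o["ee_rot"]); t=np.array([float(a) for a in sys.argv[1:4]])
print("tool d",Q.inv().apply(t-o["position"]).round(4),"yaw x deg",np.degrees(np.arctan2(*Q.as_matrix()[[1,0],0])).round(1),"zaxis",Q.as_matrix()[:,2].round(4),"q",o["joint_pos"].round(2))
E
python3 calc.py .559 -.1487 .06
```

```text
tool d [ 0.4658 -0.2814  0.1709] yaw x deg 21.5 zaxis [-5.0e-04  1.2e-03 -1.0e+00] q [ 1.17  0.33 -0.06  1.46  0.02  1.35 -0.09]
```
Yaw x 21.5→52.7: rz=-0.545. Rows: final pose repeated? Row gets limited at 0.0625; so give intermediate rows ; "what a row does not reach only later rows make up" so I can just write final pose 11 times. Distance .57 → ~9.2 rows, accel. Path interpolates? It steps toward target. Descending straight line: fine. Use few rows written out; repeat of same row okay. Start with dz .10 then .1709.

The rows are not in the units I measure in: shifts go in units of 5 mm and turns go in units of 0.1 rad. I convert before sending: 0.1709 m is 34.18, 0.4658 m is 93.16, -0.545 rad is -5.45.

```bash
python3 jog.py '[0,0,-5.45,93.16,-56.28,24,0.5,0,0,-5.45,93.16,-56.28,24,0.5,0,0,-5.45,93.16,-56.28,24,0.5,0,0,-5.45,93.16,-56.28,24,0.5,0,0,-5.45,93.16,-56.28,24,0.5,0,0,-5.45,93.16,-56.28,24,0.5,0,0,-5.45,93.16,-56.28,24,0.5,0,0,-5.45,93.16,-56.28,24,0.5,0,0,-5.45,93.16,-56.28,24,0.5,0,0,-5.45,93.16,-56.28,34.18,0.5,0,0,-5.45,93.16,-56.28,34.18,0.5,0,0,-5.45,93.16,-56.28,34.18,0.5]' 30; python3 calc.py .559 -.1487 .015; python3 - <<'E'
from h import *
a=manip.camera("top")[220:360,330:470];b=manip.camera("scene")[150:290,160:300]
cv2.imwrite("pics/hov.png",cv2.resize(np.hstack([a,b]),None,fx=2.8,fy=2.8,interpolation=2))
E
```

```text
clock: 1.6
position: [0.5595, -0.1502, 0.0617]
ee_rot: [0.896, 0.443, 0.0, 0.0]
ft_force: [0.5, -0.1, -0.1]
grip_width: 0.494
grasp_force: 0.0
tool d [ 0.0009 -0.0013  0.0467] yaw x deg 52.6 zaxis [ 6.e-04 -5.e-04 -1.e+00] q [ 0.54  0.42 -0.44  1.75  0.21  1.01 -0.62]
```

View pics/hov.png

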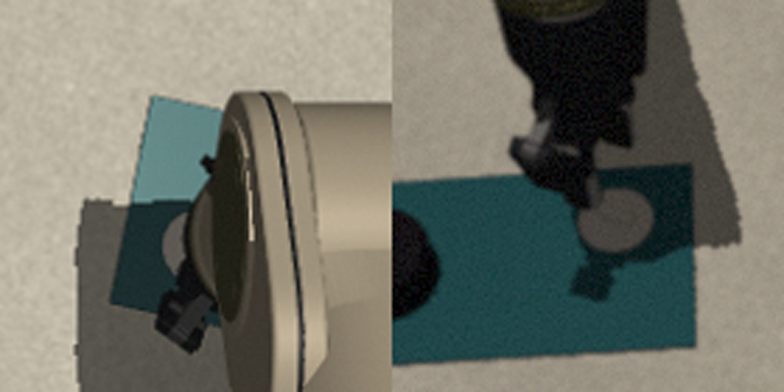

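```bash
cat >> h.py <<'E'
def proj(n,P):
    c=manip.calibration(n); T=np.linalg.inv(c["world_from_camera"]); p=T[:3,:3]@np.float64(P)+T[:3,3]
    K=np.array([[c["fx"],0,c["cx"]],[0,c["fy"],c["cy"]],[0,0,1]])
    return cv2.projectPoints(np.array([[p[0],-p[1],-p[2]]]),np.zeros(3),np.zeros(3),K,np.array([c["k1"],0,0,0,0]))[0].ravel()
E
python3 - <<'E'
from h import *
from scipy.spatial.transform import Rotation as R
o=manip.get_obs();M=R.from_quat(o["ee_rot"]).as_matrix();p=o["position"]
for s in(-.021,0,.021):
    P=p+M@[0,s,-.006]
    print(s,((proj("scene",P)-[160,150])*2.8+[392,0]).round(),((proj("top",P)-[330,220])*2.8).round())
print(((proj("scene",[.559,-.1487,.013])-[160,150])*2.8+[392,0]).round())
E
```

```text
-0.021 [615. 141.] [193. 268.]
0 [601. 166.] [213. 240.]
0.021 [586. 193.] [233. 212.]
[614. 217.]
```

To row units: 0.0467 m is 9.34, -0.0013 m is -0.26.

```bash
python3 jog.py '[0,0,0,0.18,-0.26,9.34,0.5,0,0,0,0.18,-0.26,9.34,0.5,0,0,0,0.18,-0.26,9.34,0,0,0,0,0.18,-0.26,9.34,0,0,0,0,0.18,-0.26,9.34,0,0,0,0,0.18,-0.26,9.34,0,0,0,0,0.18,-0.26,9.34,0,0,0,0,0.18,-0.26,9.34,0]' 40
```

```text
clock: 2.7
position: [0.5594, -0.1482, 0.0153]
ee_rot: [0.896, 0.444, 0.0, 0.001]
ft_force: [-2.3, -0.9, 7.9]
grip_width: 0.1
grasp_force: 40.8
```

To row units: -0.11 m is -22, -0.05 m is -10.

```bash
python3 jog.py '[0,0,0,0,0,-10,0,0,0,0,0,0,-22,0,0,0,0,0,0,-22,0]'; python3 calc.py .5343 .2572 .125
```

```text
clock: 3.08
position: [0.5617, -0.1482, 0.1294]
ee_rot: [0.896, 0.444, 0.003, 0.003]
ft_force: [0.9, 0.5, -0.9]
grip_width: 0.102
grasp_force: 39.9
tool d [ 0.3058 -0.2676  0.0031] yaw x deg 52.7 zaxis [ 0.0087 -0.0027 -1.    ] q [ 0.56  0.35 -0.46  1.69  0.17  1.13 -0.6 ]
```

To row units: 0.305 m is 61, -0.268 m is -53.6.

```bash
python3 jog.py '[0,0,0,61,-53.6,-4,0,0,0,0,61,-53.6,-4,0,0,0,0,61,-53.6,-4,0,0,0,0,61,-53.6,-4,0,0,0,0,61,-53.6,-4,0,0,0,0,61,-53.6,-4,0,0,0,0,61,-53.6,-4,0,0,0,0,61,-53.6,-4,0,0,0,0,61,-53.6,0,0,0,0,0,61,-53.6,0,0,0,0,0,61,-53.6,0,0]'; python3 calc.py .5343 .2572 .095;python3 - <<'E'
from h import *
a=manip.camera("top")[250:390,100:240];b=manip.camera("scene")[70:210,380:520]
cv2.imwrite("pics/hov2.png",cv2.resize(np.hstack([a,b]),None,fx=2.8,fy=2.8,interpolation=2))
E
```

```text
clock: 4.45
position: [0.5306, 0.2561, 0.1233]
ee_rot: [0.896, 0.443, -0.0, 0.0]
ft_force: [-0.1, -0.4, 0.0]
grip_width: 0.101
grasp_force: 39.9
tool d [0.0031 0.0023 0.0283] yaw x deg 52.6 zaxis [-6.e-04 -7.e-04 -1.e+00] q [-0.01  0.41 -0.64  1.66  0.27  1.16 -1.37]
```

View pics/hov2.png

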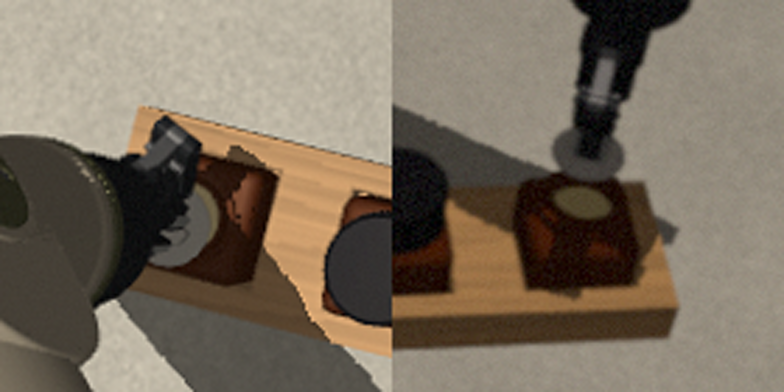

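To row units: 0.0031 m is 0.62, 0.0023 m is 0.46.

```bash
python3 jog.py '[0,0,0,0.62,0.46,2.4,0,0,0,0,0.62,0.46,4.8,0,0,0,0,0.62,0.46,5.66,0,0,0,0,0.62,0.46,5.66,0]'; python3 calc.py .5343 .2572 .0903
```

```text
clock: 5.05
position: [0.5338, 0.2583, 0.0948]
ee_rot: [0.896, 0.444, -0.0, -0.0]
ft_force: [0.2, 0.0, -0.4]
grip_width: 0.103
grasp_force: 39.9
tool d [-0.0006  0.0011  0.0045] yaw x deg 52.7 zaxis [-9.e-04 -3.e-04 -1.e+00] q [-0.02  0.45 -0.63  1.68  0.29  1.11 -1.39]
```

Below rim level without any force. Continue down.

```bash
python3 jog.py '[0,0,0,-0.06,0.12,0.44,0,0,0,0,-0.12,0.22,0.9,0,0,0,0,-0.12,0.22,0.9,0]'; python3 calc.py .5343 .2572 .0903
```

```text
clock: 5.42
position: [0.5347, 0.2572, 0.0909]
ee_rot: [0.896, 0.444, 0.0, 0.0]
ft_force: [0.5, -0.3, -0.3]
grip_width: 0.102
grasp_force: 39.9
tool d [-0.0002 -0.0003  0.0006] yaw x deg 52.7 zaxis [ 1.e-04 -0.e+00 -1.e+00] q [-0.02  0.46 -0.63  1.68  0.3   1.1  -1.39]
```

To row units: 0.0012 m is 0.24.

```bash
python3 jog.py '[0,0,0,0,0,0.24,0,0,0,0,0,0,0.24,0,0,0,0,0,0,0.24,0]'; python3 jog.py '[0,0,0,0,0,0,0.3,0,0,0,0,0,0,0.3,0,0,0,0,0,0,0.3]'
```

```text
clock: 5.8
position: [0.5347, 0.2573, 0.0903]
ee_rot: [0.896, 0.444, 0.0, 0.0]
ft_force: [-1.7, -1.4, 5.4]
grip_width: 0.099
grasp_force: 40.6
clock: 6.18
position: [0.5346, 0.2571, 0.0896]
ee_rot: [0.896, 0.444, -0.0, 0.0]
ft_force: [0.9, 0.5, 0.2]
grip_width: 0.299
grasp_force: 0.0
```

To row units: -0.05 m is -10.

```bash
python3 jog.py '[0,0,0,0,0,-10,0.3,0,0,0,0,0,-10,0.3,0,0,0,0,0,-10,0.3]'; python3 calc.py .5525 -.2975 .1;python3 - <<'E'
from h import *
a=manip.camera("top")[250:390,100:240];b=manip.camera("scene")[70:210,380:520]
cv2.imwrite("pics/pl.png",cv2.resize(np.hstack([a,b]),None,fx=2.8,fy=2.8,interpolation=2))
E
```

```text
clock: 6.55
position: [0.5346, 0.257, 0.1395]
ee_rot: [0.896, 0.444, 0.0, 0.0]
ft_force: [0.0, -0.1, -0.2]
grip_width: 0.3
grasp_force: 0.0
tool d [-0.4302  0.3503  0.0396] yaw x deg 52.7 zaxis [ 2.e-04 -3.e-04 -1.e+00] q [-0.    0.4  -0.65  1.63  0.26  1.19 -1.36]
```

View pics/pl.png

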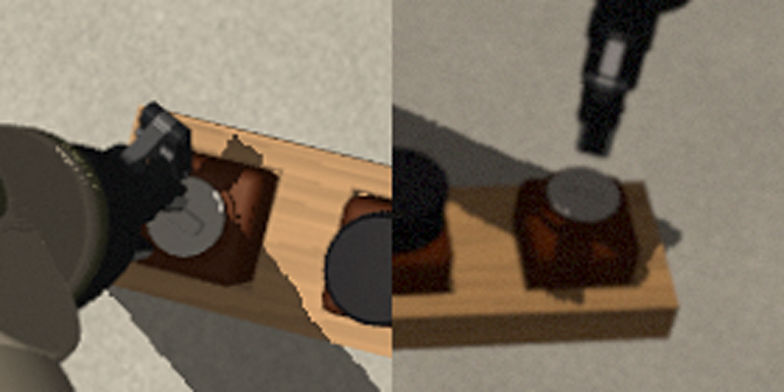

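```bash
python3 jog.py '[0,0,17,-86,70,0,1,0,0,17,-86,70,0,1,0,0,17,-86,70,0,1,0,0,17,-86,70,0,1,0,0,17,-86,70,0,1,0,0,17,-86,70,0,1,0,0,17,-86,70,0,1,0,0,17,-86,70,0,1,0,0,17,-86,70,0,1,0,0,17,-86,70,0,1,0,0,17,-86,70,6,1,0,0,17,-86,70,6,1]'; python3 calc.py .5525 -.2975 .02;python3 - <<'E'
from h import *
s=manip.camera("scene");cv2.imwrite("pics/all3.png",np.vstack([s[:,:320],]))
im=cv2.imread("pics/scene0.png")
# disc refit on the rim (z=.088 flange top)
t=manip.camera("top");cv2.imwrite("pics/t3.png",t)
for n,seed,f in(("top",(164,327),t),("scene",(447,137),s)):
    h=cv2.cvtColor(f,cv2.COLOR_BGR2HSV).astype(int);w=np.hypot(*(np.indices(f.shape[:2])[::-1]-np.array(seed)[:,None,None]))<22
    c=blob(w&(h[...,1]<60)&(h[...,2]>100),seed);print(n,[(a*1000).round(1) for a in circ(plane(n,c,.088))],len(c))
E
```

```text
clock: 8.15
position: [0.5509, -0.2952, 0.1068]
ee_rot: [0.925, -0.38, -0.003, -0.0]
ft_force: [-0.2, 0.4, -0.8]
grip_width: 1.002
grasp_force: 0.0
tool d [0.0032 0.0004 0.0868] yaw x deg -44.6 zaxis [-0.0049  0.0027 -1.    ] q [ 0.53  0.43 -0.14  1.59  0.06  1.12 -1.98]
top [array([533.9, 255. ]), np.float64(23.3)] 80
scene [array([517.2, 263.5]), np.float64(35.9)] 123
```

To row units: 0.04 m is 8, 0.0032 m is 0.64, -1.4 rad is -14.

```bash
python3 jog.py '[0,0,-14,0.64,0.08,8,1,0,0,-14,0.64,0.08,8,1,0,0,-14,0.64,0.08,8,1,0,0,-14,0.64,0.08,8,1,0,0,-14,0.64,0.08,8,1,0,0,-14,0.64,0.08,8,1,0,0,-14,0.64,0.08,8,1,0,0,-14,0.64,0.08,8,1,0,0,-14,0.64,0.08,8,1]'; python3 calc.py .5525 -.2975 .002
```

```text
clock: 9.38
position: [0.555, -0.2996, 0.0709]
ee_rot: [0.952, 0.305, 0.001, 0.001]
ft_force: [-0.4, -0.3, -0.2]
grip_width: 1.002
grasp_force: 0.0
tool d [-0.0009 -0.0033  0.0689] yaw x deg 35.5 zaxis [ 1.3e-03 -8.0e-04 -1.0e+00] q [ 0.72  0.5  -0.39  1.6   0.21  1.08 -0.68]
```

```bash
python3 jog.py '[0,0,0,-0.18,-0.66,6,1,0,0,0,-0.18,-0.66,9,1,0,0,0,-0.18,-0.66,12,1,0,0,0,-0.18,-0.66,13.78,1,0,0,0,-0.18,-0.66,13.78,1]'; python3 calc.py .5525 -.2975 .002
```

```text
clock: 10.0
position: [0.5517, -0.2972, 0.0004]
ee_rot: [0.952, 0.305, -0.0, -0.0]
ft_force: [-0.1, -0.6, 0.4]
grip_width: 0.999
grasp_force: 0.0
tool d [ 0.0005  0.0007 -0.0016] yaw x deg 35.5 zaxis [-7.e-04  4.e-04 -1.e+00] q [ 0.71  0.58 -0.37  1.65  0.25  0.95 -0.7 ]
```

To row units: -0.002 m is -0.4, 0.0007 m is 0.14.

```bash
python3 jog.py '[0,0,0,0.1,0.14,-0.4,1,0,0,0,0.1,0.14,-0.4,0.5,0,0,0,0.1,0.14,-0.4,0.5,0,0,0,0.1,0.14,-0.4,0.5,0,0,0,0.1,0.14,-0.4,0.5]' 60;  python3 calc.py .5525 -.2975 .002
```

```text
clock: 10.62
position: [0.5534, -0.298, 0.0041]
ee_rot: [0.952, 0.305, 0.001, 0.001]
ft_force: [-0.4, 0.2, 5.7]
grip_width: 0.76
grasp_force: 66.6
tool d [-0.0005 -0.0009  0.0021] yaw x deg 35.5 zaxis [ 0.0017 -0.001  -1.    ] q [ 0.71  0.58 -0.37  1.65  0.25  0.96 -0.7 ]
```

```bash
python3 jog.py '[0,0,0,0,0,-10,0.5,0,0,0,0,0,-22,0.5,0,0,0,0,0,-32,0.5,0,0,0,0,0,-32,0.5,0,0,0,0,0,-32,0.5]'; python3 calc.py .5344 .2568 .125
```

```text
clock: 11.25
position: [0.5522, -0.2975, 0.1623]
ee_rot: [0.952, 0.305, -0.0, -0.0]
ft_force: [-0.2, -0.5, -1.2]
grip_width: 0.758
grasp_force: 66.8
tool d [ 0.3074 -0.4616  0.0373] yaw x deg 35.5 zaxis [-6.e-04 -0.e+00 -1.e+00] q [ 0.74  0.41 -0.41  1.53  0.17  1.24 -0.65]
```

```bash
python3 jog.py '[0,0,-15,61.48,-92.32,0,0.5,0,0,-15,61.48,-92.32,0,0.5,0,0,-15,61.48,-92.32,0,0.5,0,0,-15,61.48,-92.32,0,0.5,0,0,-15,61.48,-92.32,0,0.5,0,0,-15,61.48,-92.32,0,0.5,0,0,-15,61.48,-92.32,0,0.5,0,0,-15,61.48,-92.32,0,0.5,0,0,-15,61.48,-92.32,0,0.5,0,0,-15,61.48,-92.32,0,0.5,0,0,-15,61.48,-92.32,0,0.5,0,0,-15,61.48,-92.32,6,0.5,0,0,-15,61.48,-92.32,6,0.5]'; python3 calc.py .5344 .2568 .09;python3 - <<'E'
from h import *
a=manip.camera("top")[250:390,100:240];b=manip.camera("scene")[70:210,380:520]
cv2.imwrite("pics/hov3.png",cv2.resize(np.hstack([a,b]),None,fx=2.8,fy=2.8,interpolation=2))
E
```

```text
clock: 12.88
position: [0.534, 0.2539, 0.1304]
ee_rot: [0.49, 0.872, -0.002, -0.001]
ft_force: [-0.7, -0.3, -0.5]
grip_width: 0.758
grasp_force: 66.8
tool d [0.0023 0.002  0.0404] yaw x deg 121.3 zaxis [-0.0039 -0.0027 -1.    ] q [ 0.15  0.47 -0.86  1.64  0.38  1.21 -0.24]
```

View pics/hov3.png

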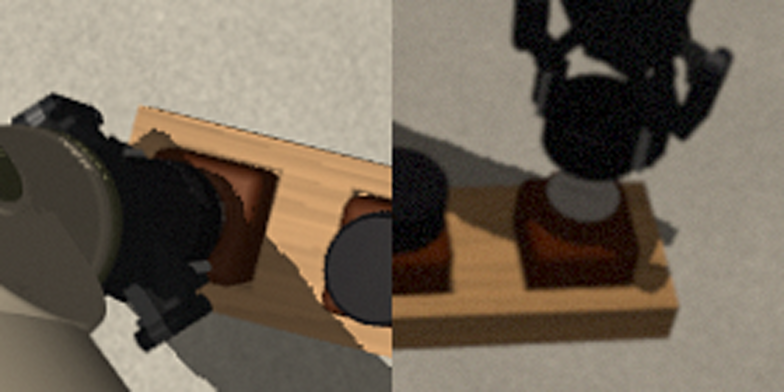

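```bash
python3 jog.py '[0,0,0,0.46,0.4,3,0.5,0,0,0,0.46,0.4,6,0.5,0,0,0,0.46,0.4,8.08,0.5,0,0,0,0.46,0.4,8.08,0.5,0,0,0,0.46,0.4,8.08,0.5]'; python3 calc.py .5344 .2568 .083
```

```text
clock: 13.6
position: [0.5354, 0.2599, 0.0927]
ee_rot: [0.489, 0.872, 0.0, 0.0]
ft_force: [-0.1, -0.3, -1.1]
grip_width: 0.76
grasp_force: 66.8
tool d [-0.0021 -0.0025  0.0097] yaw x deg 121.5 zaxis [ 3.e-04  2.e-04 -1.e+00] q [ 0.12  0.52 -0.83  1.67  0.42  1.14 -0.27]
```

```bash
python3 jog.py '[0,0,0,-0.42,-0.5,0,0.5,0,0,0,-0.42,-0.5,0,0.5,0,0,0,-0.42,-0.5,1.2,0.5,0,0,0,-0.42,-0.5,1.94,0.5,0,0,0,-0.42,-0.5,1.94,0.5]'; python3 calc.py .5344 .2568 .08
```

```text
clock: 14.22
position: [0.5341, 0.2566, 0.0823]
ee_rot: [0.489, 0.872, -0.0, -0.0]
ft_force: [-0.2, 0.2, 0.2]
grip_width: 0.761
grasp_force: 66.9
tool d [0.     0.0004 0.0023] yaw x deg 121.5 zaxis [-5.e-04 -2.e-04 -1.e+00] q [ 0.13  0.53 -0.83  1.68  0.42  1.12 -0.28]
```

```bash
python3 jog.py '[0,0,0,0,0,0.4,0.5,0,0,0,0,0,0.4,0.5,0,0,0,0,0,0.4,0.5]'; python3 jog.py '[0,0,0,0,0,0.4,0.5,0,0,0,0,0,0.4,0.5,0,0,0,0,0,0.4,0.5]'
```

```text
clock: 14.6
position: [0.5342, 0.257, 0.0808]
ee_rot: [0.489, 0.872, 0.0, -0.0]
ft_force: [-0.0, 2.2, -1.2]
grip_width: 0.762
grasp_force: 66.9
clock: 14.98
position: [0.5343, 0.2571, 0.08]
ee_rot: [0.489, 0.872, 0.0, 0.0]
ft_force: [-4.0, -0.7, 12.4]
grip_width: 0.764
grasp_force: 68.3
```

```bash
python3 jog.py '[0,0,-1.75,0,0,-0.18,0.5,0,0,-1.75,0,0,-0.18,0.5,0,0,-1.75,0,0,-0.18,0.5]'; python3 jog.py '[0,0,-1.75,0,0,-0.18,0.5,0,0,-1.75,0,0,-0.18,0.5,0,0,-1.75,0,0,-0.18,0.5]'
```

```text
clock: 15.35
position: [0.5346, 0.2572, 0.0806]
ee_rot: [0.411, 0.912, 0.001, 0.0]
ft_force: [-1.5, 1.2, 7.7]
grip_width: 0.762
grasp_force: 67.7
clock: 15.72
position: [0.5343, 0.2569, 0.0808]
ee_rot: [0.331, 0.944, 0.0, 0.0]
ft_force: [-0.6, 2.1, 4.3]
grip_width: 0.758
grasp_force: 67.2
```

The rows are not in the units I measure in: shifts go in units of 5 mm and turns go in units of 0.1 rad. I convert before sending: -0.12 rad is -1.2.

```bash
python3 jog.py '[0,0,-1.2,0,0,0,0.5,0,0,-1.2,0,0,0,0.5,0,0,-1.2,0,0,0,0.5]'; python3 jog.py '[0,0,-1.2,0,0,0,0.5,0,0,-1.2,0,0,0,0.5,0,0,-1.2,0,0,0,0.5]'
```

```text
clock: 16.1
position: [0.5339, 0.2568, 0.0803]
ee_rot: [0.274, 0.962, -0.0, -0.0]
ft_force: [-0.1, 2.8, -0.2]
grip_width: 0.755
grasp_force: 66.9
clock: 16.48
position: [0.534, 0.2566, 0.0804]
ee_rot: [0.216, 0.976, -0.0, -0.0]
ft_force: [-0.1, 3.0, -0.4]
grip_width: 0.758
grasp_force: 66.8
```

```bash
python3 calc.py .534 .2572 .0785;  python3 jog.py '[0,0,-0.6,0,0,0.2,0.5,0,0,-0.6,0,0,0.4,0.5,0,0,-0.6,0,0,0.4,0.5]'
```

```text
tool d [0.0003 0.0006 0.0019] yaw x deg 155.1 zaxis [-3.e-04 -2.e-04 -1.e+00] q [ 0.2   0.58 -0.94  1.68  0.5   1.15  0.26]
clock: 16.85
position: [0.5341, 0.2568, 0.0785]
ee_rot: [0.186, 0.983, 0.0, -0.0]
ft_force: [-1.2, 3.6, 0.4]
grip_width: 0.756
grasp_force: 67.0
```

To row units: 0.0003 m is 0.06, 0.003 m is 0.6.

```bash
python3 jog.py '[0,0,0,0.06,0.1,0.2,0.5,0,0,0,0.06,0.1,0.4,0.5,0,0,0,0.06,0.1,0.6,0.5,0,0,0,0.06,0.1,0.6,0.5]'; python3 jog.py '[0,0,0,0,0,0.2,0.5,0,0,0,0,0,0.4,0.5,0,0,0,0,0,0.4,0.5]'
```

```text
clock: 17.35
position: [0.5339, 0.257, 0.0756]
ee_rot: [0.185, 0.983, -0.0, -0.0]
ft_force: [-3.1, 0.4, 4.3]
grip_width: 0.757
grasp_force: 67.5
clock: 17.73
position: [0.5341, 0.2571, 0.0753]
ee_rot: [0.185, 0.983, -0.001, 0.0]
ft_force: [-9.5, -4.0, 24.2]
grip_width: 0.761
grasp_force: 69.5
```

To row units: -0.002 m is -0.4.

```bash
python3 jog.py '[0,0,0,0,0,-0.4,0.5,0,0,0,0,0,-0.4,0.9,0,0,0,0,0,-0.4,0.9,0,0,0,0,0,-0.4,0.9]'; python3 - <<'E'
from h import *
a=manip.camera("top")[250:390,100:240];b=manip.camera("scene")[70:210,380:520]
cv2.imwrite("pics/rel.png",cv2.resize(np.hstack([a,b]),None,fx=2.8,fy=2.8,interpolation=2))
E
```

```text
clock: 18.23
position: [0.5342, 0.2569, 0.0752]
ee_rot: [0.185, 0.983, -0.0, -0.0]
ft_force: [-0.4, -0.5, 0.2]
grip_width: 0.9
grasp_force: 0.0
```

View pics/rel.png

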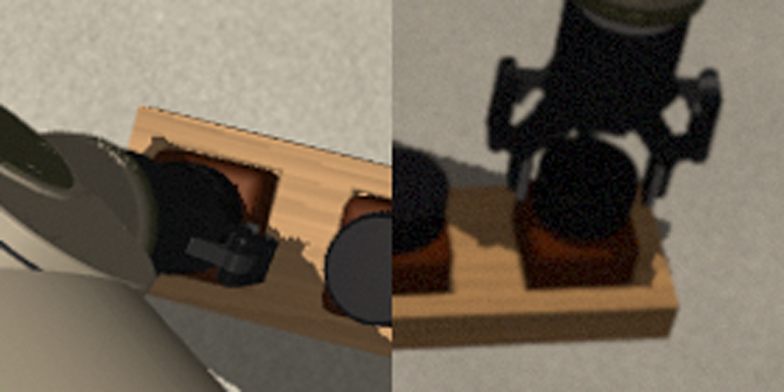

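```bash
python3 jog.py '[0,0,0,0,0,0,0.5,0,0,0,0,0,0,0.5,0,0,0,0,0,0,0.5]' 80; python3 jog.py '[0,0,1.7,0,0,0.1,0.5,0,0,3.4,0,0,0.2,0.5,0,0,5,0,0,0.3,0.5,0,0,5,0,0,0.3,0.5,0,0,5,0,0,0.3,0.5]'; python3 -c "
from h import *;o=manip.get_obs();print(o['torque'].round(2),o['joint_pos'].round(2))"
```

```text
clock: 18.7
position: [0.5344, 0.2574, 0.076]
ee_rot: [0.185, 0.983, 0.0, 0.0]
ft_force: [0.2, -0.3, 5.6]
grip_width: 0.755
grasp_force: 87.2
clock: 19.32
position: [0.5342, 0.2575, 0.0744]
ee_rot: [0.42, 0.907, 0.0, 0.0]
ft_force: [-1.6, -0.2, 7.0]
grip_width: 0.751
grasp_force: 87.4
[-0.14  0.32 -0.17] [ 0.14  0.55 -0.85  1.69  0.45  1.12 -0.14]
```

To row units: 0.003 m is 0.6, 0.0025 m is 0.5, 1 rad is 10.

```bash
python3 jog.py '[0,0,1.7,0,0,0.1,0.5,0,0,3.4,0,0,0.2,0.5,0,0,5,0,0,0.3,0.5,0,0,6.7,0,0,0.4,0.5,0,0,8.4,0,0,0.5,0.5,0,0,10,0,0,0.6,0.5,0,0,10,0,0,0.6,0.5,0,0,10,0,0,0.6,0.5]'; python3 -c "
from h import *;o=manip.get_obs();print(o['torque'].round(2),o['joint_pos'].round(2))"
```

```text
clock: 20.32
position: [0.5339, 0.2571, 0.0707]
ee_rot: [0.804, 0.595, -0.0, -0.0]
ft_force: [1.0, 0.1, -1.1]
grip_width: 0.754
grasp_force: 87.9
[-0.   -0.01 -0.  ] [ 0.    0.49 -0.66  1.7   0.33  1.07 -1.06]
```

```bash
python3 jog.py '[0,0,1.7,0,0,0,0.5,0,0,3.4,0,0,0,0.5,0,0,5,0,0,0,0.5,0,0,5,0,0,0,0.5,0,0,5,0,0,0,0.5]' 110; python3 -c "
from h import *;o=manip.get_obs();print(o['torque'].round(2),o['joint_pos'].round(2))"
```

```text
clock: 20.95
position: [0.534, 0.2573, 0.0709]
ee_rot: [0.926, 0.378, -0.0, -0.0]
ft_force: [-0.6, 0.5, -0.5]
grip_width: 0.75
grasp_force: 120.4
[ 0.09  0.11 -0.04] [-0.07  0.46 -0.57  1.7   0.28  1.06 -1.52]
```

```bash
for i in 1; do python3 jog.py '[0,0,1.5,0,0,0,0.5,0,0,2.5,0,0,0,0.5,0,0,2.5,0,0,0,0.5,0,0,2.5,0,0,0,0.5]' 110; python3 calc.py .534 .2573 .0709; python3 -c "
from h import *;o=manip.get_obs();print(o['torque'].round(2),o['joint_pos'].round(2))"; done;  python3 jog.py '[0,0,1.5,0,0,0,0.5,0,0,1.5,0,0,0,0.5,0,0,1.5,0,0,0,0.5]';python3 calc.py .534 .2573 .0709; python3 -c "
from h import *;o=manip.get_obs();print(o['torque'].round(2),o['joint_pos'].round(2))"
```

```text
clock: 21.45
position: [0.5339, 0.2572, 0.0708]
ee_rot: [0.966, 0.259, -0.0, 0.0]
ft_force: [-1.4, 0.5, -1.9]
grip_width: 0.746
grasp_force: 120.8
tool d [ 0.0001 -0.0001 -0.0001] yaw x deg 30.0 zaxis [-4.e-04 -1.e-04 -1.e+00] q [-0.1   0.45 -0.52  1.7   0.25  1.05 -1.76]
[0.14 0.14 0.07] [-0.1   0.45 -0.52  1.7   0.25  1.05 -1.76]
clock: 21.82
position: [0.5339, 0.257, 0.0707]
ee_rot: [0.983, 0.186, -0.0, 0.0]
ft_force: [-0.4, -0.9, -3.4]
grip_width: 0.749
grasp_force: 121.6
tool d [ 0.0002 -0.0003 -0.0002] yaw x deg 21.4 zaxis [-5.e-04 -5.e-04 -1.e+00] q [-0.13  0.45 -0.5   1.7   0.24  1.05 -1.9 ]
[-0.03  0.16 -0.04] [-0.13  0.45 -0.5   1.7   0.24  1.05 -1.9 ]
```

```bash
for i in 1; do python3 jog.py '[0,0,1,0,0,0,0.5,0,0,1,0,0,0,0.5,0,0,1,0,0,0,0.5]'; python3 calc.py .534 .2573 .0709; python3 -c "
from h import *;o=manip.get_obs();print(o['torque'].round(2))"; done; python3 jog.py '[0,0,1,0,0,0,0.5,0,0,1,0,0,0,0.5,0,0,1,0,0,0,0.5]';python3 calc.py .534 .2573 .0709; python3 -c "
from h import *;o=manip.get_obs();print(o['torque'].round(2))"
```

```text
clock: 22.2
position: [0.534, 0.257, 0.0707]
ee_rot: [0.991, 0.136, -0.0, 0.0]
ft_force: [-1.0, 0.6, -5.0]
grip_width: 0.745
grasp_force: 121.7
tool d [ 0.0001 -0.0003 -0.0002] yaw x deg 15.6 zaxis [-4.e-04 -3.e-04 -1.e+00] q [-0.14  0.45 -0.48  1.7   0.23  1.05 -1.99]
[0.05 0.16 0.01]
clock: 22.58
position: [0.5342, 0.257, 0.0709]
ee_rot: [0.996, 0.086, -0.0, 0.0]
ft_force: [-1.2, -0.3, -5.3]
grip_width: 0.75
grasp_force: 122.2
tool d [-0.0001 -0.0003 -0.    ] yaw x deg 9.9 zaxis [-1.e-04 -1.e-04 -1.e+00] q [-0.15  0.44 -0.46  1.7   0.22  1.05 -2.08]
[0.04 0.08 0.07]
```

```bash
python3 -c "
from h import *;o=manip.get_obs();print(o['torque'].round(2),o['tau'].round(2))"; python3 jog.py '[0,0,1,0,0,0,0.5,0,0,1,0,0,0,0.5,0,0,1,0,0,0,0.5]';python3 calc.py .534 .2573 .0709; python3 -c "
from h import *;o=manip.get_obs();print(o['torque'].round(2),o['tau'].round(2))
s=manip.camera('scene')[90:200,340:490]
cv2.imwrite('pics/home.png',cv2.resize(s,None,fx=5,fy=5,interpolation=2))"
```

```text
[0.04 0.08 0.07] [ 9.000e-02 -6.489e+01 -6.760e+00 -3.651e+01  1.500e-01 -1.400e-01
 -4.000e-02]
clock: 22.95
position: [0.5343, 0.2571, 0.0711]
ee_rot: [0.999, 0.036, 0.0, -0.0]
ft_force: [-0.5, -0.2, -5.8]
grip_width: 0.751
grasp_force: 122.4
tool d [-0.0003 -0.0002  0.0002] yaw x deg 4.1 zaxis [ 3.e-04  1.e-04 -1.e+00] q [-0.17  0.44 -0.44  1.7   0.21  1.05 -2.18]
[0.   0.02 0.03] [-3.000e-02 -6.479e+01 -6.510e+00 -3.630e+01  8.000e-02 -7.000e-02
 -3.000e-02]
```

View pics/home.png

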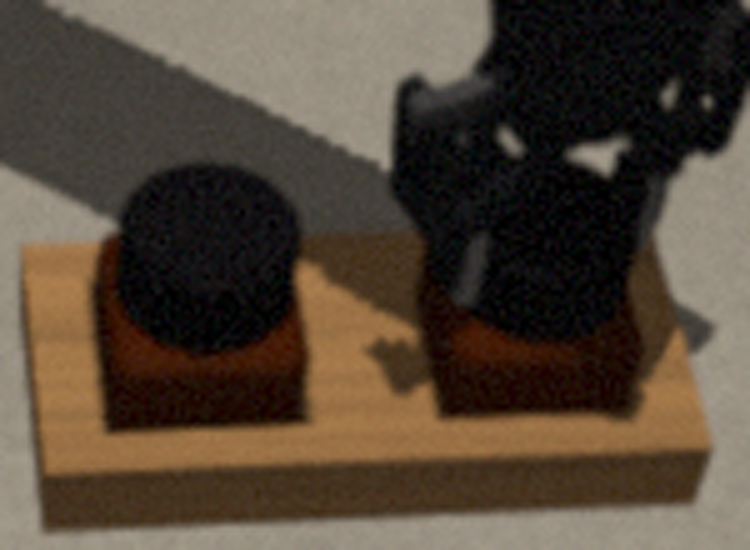

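To row units: 0.001 m is 0.2.

```bash
python3 jog.py '[0,0,0,0,0,0.2,0.5,0,0,0,0,0,0.2,0.5,0,0,0,0,0,0.2,0.5]';python3 jog.py '[0,0,0,0,0,0.2,0.5,0,0,0,0,0,0.2,0.5,0,0,0,0,0,0.2,0.5]'; python3 -c "
from h import *;o=manip.get_obs();print(o['torque'].round(2),o['tau'].round(2)[6])"
```

```text
clock: 23.38
position: [0.5344, 0.2574, 0.0706]
ee_rot: [0.999, 0.035, 0.0, -0.0]
ft_force: [-2.8, -0.6, 3.6]
grip_width: 0.747
grasp_force: 123.3
clock: 23.75
position: [0.5345, 0.2576, 0.0704]
ee_rot: [0.999, 0.035, 0.001, -0.0]
ft_force: [-5.6, -0.5, 11.5]
grip_width: 0.746
grasp_force: 124.8
[-0.89  1.13  0.06] -0.07
```

```bash
python3 jog.py '[0,0,1.2,0,0,-0.1,0.5,0,0,1.2,0,0,-0.1,0.5,0,0,1.2,0,0,-0.1,0.5]'; python3 calc.py .534 .2573 .0709; python3 -c "
from h import *;o=manip.get_obs();print(o['torque'].round(2),o['tau'].round(2)[6])"
```

```text
clock: 24.12
position: [0.534, 0.2572, 0.0705]
ee_rot: [1.0, -0.025, 0.0, 0.0]
ft_force: [-6.0, -2.2, 10.6]
grip_width: 0.748
grasp_force: 124.3
tool d [-0.     -0.0001 -0.0004] yaw x deg -2.9 zaxis [ 1.e-04 -4.e-04 -1.e+00] q [-0.19  0.44 -0.42  1.71  0.2   1.04 -2.29]
[-1.01  1.37 -0.33] 0.29
```

To row units: 0.12 rad is 1.2.

```bash
python3 jog.py '[0,0,1.2,0,0,0,0.5,0,0,1.2,0,0,0,0.5,0,0,1.2,0,0,0,0.5]'; python3 calc.py .534 .2573 .0709; python3 -c "
from h import *;o=manip.get_obs();print(o['torque'].round(2),o['tau'].round(2)[6])"
```

```text
clock: 24.5
position: [0.5346, 0.2574, 0.0706]
ee_rot: [0.996, -0.084, 0.001, 0.0]
ft_force: [-3.6, -0.5, 8.5]
grip_width: 0.747
grasp_force: 123.9
tool d [-0.0006  0.0002 -0.0003] yaw x deg -9.7 zaxis [ 1.7e-03 -3.0e-04 -1.0e+00] q [-0.2   0.43 -0.4   1.71  0.19  1.04 -2.41]
[-0.99  0.52  0.65] -0.69
```

```bash
python3 jog.py '[0,0,0,0,0,-0.16,0.5,0,0,0,0,0,-0.16,0.9,0,0,0,0,0,-0.16,0.9,0,0,0,0,0,-0.16,0.9,0,0,-15,0,0,-0.16,0.9,0,0,-15,0,0,-0.16,0.9,0,0,-15,0,0,-0.16,0.9,0,0,-15,0,0,-0.16,0.9,0,0,-15,0,0,-0.16,0.9,0,0,-15,0,0,-0.16,0.9,0,0,-15,0,0,-0.16,0.9,0,0,-15,0,0,-0.16,0.9,0,0,-15,0,0,-0.16,0.9,0,0,-15,0,0,-0.16,0.9]'; python3 calc.py .534 .2573 .0709; python3 -c "
from h import *;o=manip.get_obs();print(o['torque'].round(2),o['tau'].round(2)[6])"; python3 jog.py '[0,0,0,0,0,0,0.5,0,0,0,0,0,0,0.5,0,0,0,0,0,0,0.5,0,0,0,0,0,0,0.5]';python3 -c "
from h import *;o=manip.get_obs();print(o['torque'].round(2),o['tau'].round(2)[6])"
```

```text
clock: 26.25
position: [0.5342, 0.2571, 0.0703]
ee_rot: [0.788, 0.615, 0.0, 0.0]
ft_force: [0.3, 0.2, 0.1]
grip_width: 0.899
grasp_force: 0.0
tool d [ 0.0001 -0.0002 -0.0006] yaw x deg 75.9 zaxis [ 0.  0. -1.] q [ 0.01  0.49 -0.67  1.7   0.34  1.07 -1.01]
[ 0.03  0.01 -0.  ] 0.09
clock: 26.75
position: [0.5346, 0.2573, 0.0713]
ee_rot: [0.788, 0.616, 0.0, 0.001]
ft_force: [-1.9, -2.5, 6.8]
grip_width: 0.748
grasp_force: 121.0
[-0.45  0.41 -0.05] 0.0
```

To row units: 0.17 rad is 1.7.

```bash
python3 jog.py '[0,0,1.7,0,0,0,0.5]' >/dev/null; python3 -c "
from h import *;o=manip.get_obs();print(o['torque'].round(2),o['tau'].round(2)[6],o['ft_force'].round(1),o['position'].round(4))"; python3 jog.py '[0,0,1.7,0,0,0,0.5,0,0,1.7,0,0,0,0.5]'; python3 calc.py .534 .2573 .0709; python3 -c "
from h import *;o=manip.get_obs();print(o['torque'].round(2),o['tau'].round(2)[6])"
```

```text
[-1.51  1.14  1.73] 2.14 [-7.4 -6.2 12.8] [0.534  0.2568 0.0713]
clock: 27.12
position: [0.5344, 0.2578, 0.0717]
ee_rot: [0.881, 0.473, 0.001, 0.0]
ft_force: [-3.2, -1.3, 10.6]
grip_width: 0.747
grasp_force: 121.3
tool d [-0.0006 -0.0001  0.0008] yaw x deg 56.5 zaxis [ 1.6e-03  2.0e-04 -1.0e+00] q [-0.04  0.47 -0.6   1.7   0.3   1.07 -1.33]
[-0.12  0.82 -0.07] -1.3
```

```bash
R='from h import *;o=manip.get_obs();print(o["torque"].round(2),o["tau"].round(2)[6],o["ft_force"].round(1),o["position"].round(4))'
python3 jog.py '[0,0,1,0,0,0.06,0.5]' 120 >/dev/null; python3 -c "$R"; python3 jog.py '[0,0,1,0,0,0,0.5]' >/dev/null; python3 -c "$R"; python3 jog.py '[0,0,1,0,0,0,0.5]'>/dev/null; python3 -c "$R"; python3 jog.py '[0,0,0,0,0,0,0.5]' >/dev/null; python3 -c "$R"; python3 calc.py .534 .2573 .0709
```

```text
[-0.32  1.25  0.17] 2.12 [-5.2 -3.7 15.9] [0.5345 0.2578 0.0717]
[-0.23  1.11  0.11] 1.42 [-5.1 -1.4 13.9] [0.5344 0.2579 0.0717]
[-0.22  1.13  0.13] 1.4 [-4.7 -2.  13.6] [0.5344 0.2579 0.0717]
[-0.1   0.99 -0.14] -0.6 [-4.  -1.1 12.4] [0.5345 0.258  0.0717]
tool d [-0.0008  0.0003  0.0008] yaw x deg 39.3 zaxis [ 1.7e-03  6.0e-04 -1.0e+00] q [-0.08  0.46 -0.55  1.7   0.27  1.06 -1.61]
```

```bash
R='from h import *;o=manip.get_obs();print(o["torque"].round(2),o["tau"].round(2)[6],o["ft_force"].round(1),o["position"].round(4))'
python3 jog.py '[0,0,0,0,0,0,0.9,0,0,0,0,0,0,0.9,0,0,0,0,0,0,0.9]' >/dev/null; python3 -c "$R"; python3 jog.py '[0,0,-1.7,0,0,0,0.9,0,0,-3.4,0,0,0,0.9,0,0,-5,0,0,0,0.9]' >/dev/null; python3 -c "$R"; python3 jog.py '[0,0,0,0,0,0,0.9,0,0,0,0,0,0,0.9]' >/dev/null; python3 -c "$R";python3 jog.py '[0,0,1,0,0,0,0.9]' >/dev/null; python3 -c "$R"; python3 calc.py .534 .2573 .0709
echo regrip; python3 jog.py '[0,0,0,-0.04,0,0,0.5,0,0,0,-0.04,0,0,0.5,0,0,0,-0.04,0,-0.2,0.5,0,0,0,-0.04,0,-0.2,0.5]' 120 >/dev/null; python3 -c "$R";  python3 jog.py '[0,0,1,0,0,0,0.5]' >/dev/null; python3 -c "$R"; python3 jog.py '[0,0,0,0,0,0,0.5]' >/dev/null; python3 -c "$R"; python3 jog.py '[0,0,-1,0,0,0,0.5]' >/dev/null; python3 -c "$R"; python3 jog.py '[0,0,0,0,0,0,0.5]' >/dev/null; python3 -c "$R"; python3 jog.py '[0,0,1,0,0,0,0.5]' >/dev/null; python3 -c "$R"
```

```text
[-0.03 -0.    0.01] -0.02 [-0.4 -0.1 -0.1] [0.534  0.2571 0.0698]
[-0.02 -0.01 -0.03] -2.4 [ 1.  -0.2 -0.1] [0.5341 0.2571 0.0698]
[ 0.03 -0.01 -0.05] 0.08 [-0.  -0.1 -0.8] [0.5341 0.2571 0.0699]
[ 0.04 -0.03  0.  ] 2.34 [ 0.3 -0.3 -1.3] [0.5341 0.2571 0.0699]
tool d [ 0.0001 -0.0002 -0.001 ] yaw x deg 62.2 zaxis [-1.e-04 -0.e+00 -1.e+00] q [-0.03  0.48 -0.62  1.7   0.31  1.07 -1.24]
regrip
[-0.01  0.01  0.06] 0.01 [-1.1 -0.6  1.6] [0.534  0.257  0.0709]
[ 0.1  -0.01 -0.02] 2.36 [0.5 0.6 0.3] [0.5341 0.2571 0.0709]
[-0.08 -0.01 -0.01] -0.99 [-0.4 -0.1 -0.7] [0.534  0.257  0.0709]
[-0.1  -0.04 -0.04] -2.4 [0.1 0.5 0. ] [0.534  0.2569 0.0709]
[ 0.1  -0.02  0.06] 1.01 [-0.   0.1 -1. ] [0.534  0.257  0.0709]
[ 0.01  0.03 -0.03] 2.41 [-0.7 -0.1  0.4] [0.5341 0.257  0.0709]
```

```bash
R='from h import *;o=manip.get_obs();print(o["torque"].round(2),o["ft_force"].round(1),o["position"].round(4),o["grip_width"].round(3))'
python3 jog.py '[0,0,0,0,0,-0.2,0.5,0,0,0,0,0,-0.2,0.5]' >/dev/null; python3 -c "$R"; python3 jog.py '[0,0,0,0,0,-0.2,0.5,0,0,0,0,0,-0.2,0.5]' >/dev/null; python3 -c "$R"; python3 jog.py '[0,0,0,0,0,-0.2,0.5,0,0,0,0,0,-0.2,0.5]' >/dev/null; python3 -c "$R"; python3 -c "
from h import *
for n in('top','scene'): cv2.imwrite(f'pics/L_{n}.png',manip.camera(n))"
```

```text
Traceback (most recent call last):
AttributeError: 'float' object has no attribute 'round'
Traceback (most recent call last):
AttributeError: 'float' object has no attribute 'round'
Traceback (most recent call last):
AttributeError: 'float' object has no attribute 'round'
```

```bash
python3 -c '
from h import *;o=manip.get_obs();print(o["clock"],o["torque"].round(2),o["ft_force"].round(1),o["position"].round(4),o["grip_width"])'
```

```text
30.725 [-0.03 -0.17 -0.01] [ 0.4  0.4 -6.5] [0.5338 0.2568 0.0736] 0.7460342207294826
```

```bash
cat > r.py <<'E'
from h import *
from scipy.spatial.transform import Rotation as R
o=manip.get_obs();M=R.from_quat(o["ee_rot"]).as_matrix()
print(round(o["clock"],2),"T",o["torque"].round(2),"F",o["ft_force"].round(1),"p",o["position"].round(4),"yaw",np.degrees(np.arctan2(M[1,0],M[0,0])).round(1),"w",round(o["grip_width"],3),"j7",o["joint_pos"][6].round(2))
E
python3 jog.py '[0,0,0,0,0,0.5,0.5,0,0,0,0,0,0.5,0.5,0,0,0,0,0,0.5,0.5]'>/dev/null; python3 r.py
python3 jog.py '[0,0,1.5,0,0,0.06,0.5,0,0,3,0,0,0.1,0.5]'>/dev/null; python3 r.py
python3 jog.py '[0,0,1.5,0,0,0,0.5,0,0,3,0,0,0,0.5]'>/dev/null; python3 r.py
python3 jog.py '[0,0,1.5,0,0,0,0.5,0,0,3,0,0,0,0.5]'>/dev/null; python3 r.py
```

```text
31.1 T [-0.02  0.11  0.05] F [ 0.  -0.1 -0.3] p [0.534  0.2571 0.0716] yaw 56.7 w 0.744 j7 -1.32
31.35 T [-0.09  0.45  0.07] F [-1.3 -0.6 -1.7] p [0.5337 0.257  0.071 ] yaw 39.3 w 0.747 j7 -1.61
31.6 T [0.03 0.56 0.02] F [-1.5 -0.7 -0.2] p [0.5335 0.2572 0.071 ] yaw 22.1 w 0.743 j7 -1.89
31.85 T [-0.22  0.57  1.23] F [-2.5 -0.6 -0.3] p [0.5333 0.2573 0.0709] yaw 5.0 w 0.746 j7 -2.16
```

To row units: 0.1 rad is 1.

```bash
python3 jog.py '[0,0,1,0,0,0,0.5]'>/dev/null; python3 r.py
python3 jog.py '[0,0,1,0,0,0,0.5]'>/dev/null; python3 r.py;python3 jog.py '[0,0,0,0,0,0,0.5]'>/dev/null; python3 r.py
```

```text
31.98 T [-0.33  0.6   1.34] F [-2.8 -0.1 -1.3] p [0.5331 0.2573 0.0708] yaw -0.6 w 0.746 j7 -2.26
32.1 T [-0.41  0.82  1.6 ] F [-2.8  0.1 -0.5] p [0.5329 0.2574 0.0708] yaw -6.3 w 0.747 j7 -2.35
32.23 T [-0.36  0.71 -0.15] F [-3.3 -0.5 -0.9] p [0.5334 0.2571 0.071 ] yaw -6.3 w 0.746 j7 -2.35
```

To row units: -0.05 m is -10, -0.7 rad is -7.

```bash
python3 jog.py '[0,0,0,0,0,0,1,0,0,0,0,0,0,1,0,0,0,0,0,0,1]'>/dev/null; python3 r.py
python3 jog.py '[0,0,0,0,0,-10,1,0,0,0,0,0,-10,1,0,0,-7,0,0,-10,1,0,0,-7,0,0,-10,1,0,0,-7,0,0,-10,1,0,0,-7,0,0,-10,1,0,0,-7,0,0,-10,1,0,0,-7,0,0,-10,1]'>/dev/null; python3 r.py; python3 calc.py .534 .2573 .0709
```

```text
32.6 T [-0.02 -0.   -0.01] F [-0.1  0.3  0.1] p [0.5344 0.257  0.0712] yaw -6.3 w 1.004 j7 -2.35
33.6 T [-0.01 -0.02  0.05] F [0.5 0.1 0. ] p [0.534  0.2569 0.1208] yaw 33.6 w 1.0 j7 -1.67
tool d [ 0.0002 -0.0003  0.0499] yaw x deg 33.6 zaxis [-1.e-04 -1.e-04 -1.e+00] q [-0.1   0.4  -0.53  1.66  0.22  1.14 -1.67]
```

To row units: 0.0499 m is 9.98, 0.0492 m is 9.84.

```bash
python3 jog.py '[0,0,0,0,0,8,1,0,0,0,0,0,9.98,1,0,0,0,0,0,9.98,1,0,0,0,0,0,9.98,0.5,0,0,0,0,0,9.84,0.5,0,0,0,0,0,9.84,0.5,0,0,0,0,0,9.84,0.5]' 120 >/dev/null; python3 r.py
for i in 1; do python3 jog.py '[0,0,0.8,0,0,0,0.5]'>/dev/null; python3 r.py; python3 jog.py '[0,0,0.8,0,0,0,0.5]'>/dev/null; python3 r.py;python3 jog.py '[0,0,0.8,0,0,0,0.5]'>/dev/null; python3 r.py;python3 jog.py '[0,0,0.8,0,0,0,0.5]'>/dev/null; python3 r.py; python3 jog.py '[0,0,0,0,0,0,0.5]'>/dev/null; python3 r.py; done
```

```text
34.48 T [-0.03  0.31  0.03] F [-1.1 -0.1  7.9] p [0.5348 0.2578 0.0736] yaw 33.8 w 0.741 j7 -1.69
34.6 T [-0.51  0.54  1.28] F [-2.2 -1.3  8.7] p [0.5345 0.2576 0.0735] yaw 29.2 w 0.745 j7 -1.76
34.73 T [-0.55  0.63  0.9 ] F [-3.  -1.6  9.3] p [0.5344 0.2576 0.0735] yaw 24.6 w 0.745 j7 -1.84
34.85 T [-0.78  0.68 -0.19] F [-3.1 -1.9  8.3] p [0.5342 0.2576 0.0734] yaw 20.0 w 0.744 j7 -1.91
34.98 T [-0.78  0.63  0.75] F [-4.1 -1.7 10.1] p [0.5341 0.2575 0.0734] yaw 15.4 w 0.743 j7 -1.99
35.1 T [-1.11  0.22  0.86] F [-2.  -2.2 10. ] p [0.5348 0.2572 0.0737] yaw 15.4 w 0.738 j7 -1.99
```

To row units: 0.0008 m is 0.16, 0.08 rad is 0.8.

```bash
python3 jog.py '[0,0,0.8,0,0,0.16,0.5]'>/dev/null; python3 r.py; python3 jog.py '[0,0,0.8,0,0,0,0.5]'>/dev/null; python3 r.py;python3 jog.py '[0,0,0.8,0,0,0,0.5]'>/dev/null; python3 r.py;python3 jog.py '[0,0,0.8,0,0,0,0.5]'>/dev/null; python3 r.py; python3 jog.py '[0,0,0.8,0,0,0,0.5]'>/dev/null; python3 r.py
```

```text
35.23 T [-1.92  1.59  0.68] F [-9.3 -4.5 24.4] p [0.5348 0.2571 0.0736] yaw 10.9 w 0.741 j7 -2.06
35.35 T [-1.46  1.58  0.33] F [-6.9 -4.2 20.3] p [0.5346 0.2572 0.0737] yaw 6.2 w 0.743 j7 -2.14
35.48 T [-0.42  1.25  0.18] F [-6.3 -3.  17.1] p [0.5342 0.2576 0.0737] yaw 1.6 w 0.744 j7 -2.21
35.6 T [-0.26  0.87  0.18] F [-4.3 -1.8 13.9] p [0.5349 0.2578 0.0737] yaw -3.0 w 0.742 j7 -2.29
35.73 T [-0.12  0.62  0.2 ] F [-3.8 -1.3 14.1] p [0.5353 0.258  0.0737] yaw -7.6 w 0.745 j7 -2.36
```

```bash
python3 jog.py '[0,0,0,0,0,0,1,0,0,0,0,0,0,1,0,0,0,0,0,0,1,0,0,0,0,0,-12,1,0,0,0,0,0,-12,1,0,0,0,0,0,-20,1,0,0,0,0,0,-20,1,0,0,0,0,0,-20,1]'>/dev/null; python3 r.py; sed -n '/^def far/,/^    return/p' m2.py > far.py; cat > m3.py <<'E'
from h import *
from scipy.optimize import least_squares
exec(open("far.py").read())
T=np.array([.0,.0])
for n,s in(("top",dict(cap=(160,325),done=(238,345))),("scene",dict(cap=(450,130),done=(382,137)))):
    im=manip.camera(n); cv2.imwrite(f"pics/m3_{n}.png",im); h=cv2.cvtColor(im,cv2.COLOR_BGR2HSV).astype(int);V,S=h[...,2],h[...,1]
    for k in s:
        w=np.hypot(*(np.indices(V.shape)[::-1]-np.array(s[k])[:,None,None]))<26
        c=blob(w&(V<75)&(S<110),s[k]); x,y,ww,hh=cv2.boundingRect(c)
        print(n,k,"bbox",(x,y,ww,hh),far(n,c,.104,.033))
E
python3 m3.py
```

```text
36.73 T [ 0.03 -0.03 -0.01] F [-0.8 -0.8 -0.7] p [0.5338 0.2568 0.1702] yaw -7.5 w 0.999 j7 -2.33
top cap bbox (135, 307, 51, 40) (array([534.8, 269.2]), np.float64(4.64), 60)
top done bbox (216, 326, 42, 41) (array([502.7, 133.3]), np.float64(0.95), 54)
scene cap bbox (425, 121, 44, 35) (array([539.4, 253.1]), np.float64(4.37), 50)
scene done bbox (360, 112, 48, 48) (array([480.8, 148.2]), np.float64(1.75), 43)
```

To row units: 0.318 m is 63.6, -0.039 m is -7.8.

```bash
python3 jog.py '[0,0,0,-7.8,63.6,0,1,0,0,0,-7.8,63.6,0,1,0,0,0,-7.8,63.6,0,1,0,0,0,-7.8,63.6,0,1,0,0,0,-7.8,63.6,0,1,0,0,0,-7.8,63.6,0,1]'>/dev/null; python3 r.py; python3 m3.py
```

```text
37.58 T [0.01 0.   0.03] F [0.2 0.8 0.5] p [ 0.4524 -0.0576  0.1703] yaw -7.8 w 0.997 j7 -1.69
top cap bbox (144, 308, 42, 39) (array([534.3, 253.1]), np.float64(0.96), 51)
top done bbox (216, 326, 42, 41) (array([502.6, 133.3]), np.float64(0.87), 54)
scene cap bbox (431, 121, 37, 35) (array([540.3, 253.9]), np.float64(0.89), 39)
scene done bbox (364, 123, 36, 37) (array([508.2, 133.7]), np.float64(0.93), 42)
```

The rows are not in the units I measure in: shifts go in units of 5 mm and turns go in units of 0.1 rad. I convert before sending: -0.318 m is -63.6, 0.039 m is 7.8, -0.85 rad is -8.5.

```bash
python3 jog.py '[0,0,-8.5,7.8,-63.6,0,1,0,0,-8.5,7.8,-63.6,0,1,0,0,-8.5,7.8,-63.6,0,1,0,0,-8.5,7.8,-63.6,0,1,0,0,-8.5,7.8,-63.6,0,1,0,0,-8.5,7.8,-63.6,0,1,0,0,-8.5,7.8,-63.6,0,1,0,0,-8.5,7.8,-63.6,0,1]'>/dev/null; python3 r.py; python3 calc.py .534 .257 .0709
```

```text
38.67 T [-0.03 -0.03  0.  ] F [ 0.1 -0.   0.4] p [0.534  0.256  0.1708] yaw 41.2 w 1.001 j7 -1.5
tool d [ 0.0007 -0.0007  0.0999] yaw x deg 41.2 zaxis [-3.e-04 -8.e-04 -1.e+00] q [-0.14  0.34 -0.48  1.61  0.16  1.23 -1.5 ]
```

```bash
python3 jog.py '[0,0,0,0.1,-0.1,12,0.84,0,0,0,0.1,-0.1,19.7,0.84,0,0,0,0.1,-0.1,19.7,0.84,0,0,0,0.1,-0.1,19.7,0.84]' >/dev/null; python3 r.py; python3 jog.py '[0,0,0,0,0,0,0.5,0,0,0,0,0,0,0.5,0,0,0,0,0,0,0.5]' 120 >/dev/null; python3 r.py
```

```text
39.17 T [-0.01  0.01  0.01] F [-0.1  0.1  0.8] p [0.5351 0.2576 0.0745] yaw 41.2 w 0.839 j7 -1.54
39.55 T [-0.45  0.85 -0.01] F [-4.  -1.9  9.3] p [0.5353 0.2582 0.0758] yaw 41.2 w 0.744 j7 -1.54
```

```bash
python3 jog.py '[0,0,0,0,0,0,0.84,0,0,0,0,0,0,0.84,0,0,0,-0.14,0.04,0.8,0.84,0,0,0,-0.14,0.04,0.8,0.84,0,0,0,-0.14,0.04,0.8,0.84]' >/dev/null; python3 r.py; python3 jog.py '[0,0,0,0,0,0,0.5,0,0,0,0,0,0,0.5,0,0,0,0,0,-0.18,0.5,0,0,0,0,0,-0.18,0.5]' 120 >/dev/null; python3 r.py
```

```text
40.17 T [-0.01  0.01 -0.02] F [-0.4 -0.1 -0.3] p [0.5336 0.2571 0.0683] yaw 41.2 w 0.842 j7 -1.54
40.67 T [-0.03  0.04  0.08] F [ 0.3  0.6 -0.3] p [0.5336 0.2571 0.0693] yaw 41.2 w 0.75 j7 -1.54
```

```bash
python3 jog.py '[0,0,1,0,0,0,0.5]'>/dev/null; python3 r.py; python3 jog.py '[0,0,1,0,0,0,0.5]'>/dev/null; python3 r.py;python3 jog.py '[0,0,1,0,0,0,0.5]'>/dev/null; python3 r.py;python3 jog.py '[0,0,1,0,0,0,0.5]'>/dev/null; python3 r.py
```

```text
40.8 T [-0.01  0.04 -0.01] F [-0.6  0.  -0.2] p [0.5337 0.2571 0.0693] yaw 35.4 w 0.746 j7 -1.63
40.92 T [-0.    0.08  0.01] F [-0.7  0.5 -0.6] p [0.5336 0.2571 0.0693] yaw 29.6 w 0.745 j7 -1.73
41.05 T [0.05 0.07 0.04] F [ 0.1 -0.  -0.1] p [0.5335 0.2572 0.0693] yaw 23.9 w 0.746 j7 -1.82
41.17 T [0.07 0.15 0.02] F [-1.   0.6  0.9] p [0.5335 0.2572 0.0693] yaw 18.1 w 0.747 j7 -1.91
```

To row units: 0.15 rad is 1.5.

```bash
python3 jog.py '[0,0,1.5,0,0,0,0.5]'>/dev/null; python3 r.py; python3 jog.py '[0,0,1.5,0,0,0,0.5]'>/dev/null; python3 r.py;python3 jog.py '[0,0,1.5,0,0,0,0.5]'>/dev/null; python3 r.py
```

```text
41.3 T [0.08 0.21 0.01] F [-1.6  0.8 -0.3] p [0.5334 0.2573 0.0693] yaw 9.5 w 0.745 j7 -2.06
41.42 T [0.13 0.31 0.06] F [-0.9  0.9  0.2] p [0.5333 0.2574 0.0693] yaw 0.9 w 0.748 j7 -2.2
41.55 T [0.21 0.36 0.04] F [-1.5  1.2  1. ] p [0.5332 0.2575 0.0693] yaw -7.7 w 0.747 j7 -2.34
```

To row units: 0.0009 m is 0.18, -1 rad is -10.

```bash
python3 jog.py '[0,0,0,0,0,0,0.95,0,0,0,0,0,0.18,0.95,0,0,0,0,0,0.18,0.95,0,0,-10,0,0,0.18,0.95,0,0,-10,0,0,0.18,0.95,0,0,-10,0,0,0.18,0.95,0,0,-10,0,0,0.18,0.95,0,0,-10,0,0,0.18,0.95,0,0,-10,0,0,0.18,0.95,0,0,-10,0,0,0.18,0.95]' >/dev/null; python3 r.py; python3 calc.py .5338 .2572 .0685; python3 jog.py '[0,0,0,0,0,0,0.5,0,0,0,0,0,0,0.5,0,0,0,0,0,-0.18,0.5,0,0,0,0,0,-0.18,0.5]' 120 >/dev/null; python3 r.py
python3 jog.py '[0,0,0.6,0,0,0,0.5]'>/dev/null; python3 r.py; python3 jog.py '[0,0,0.6,0,0,0,0.5]'>/dev/null; python3 r.py
```

```text
42.8 T [ 0.01 -0.03  0.03] F [-0.5  0.6 -0.9] p [0.5338 0.2569 0.0685] yaw 49.8 w 0.949 j7 -1.4
tool d [ 0.0002 -0.0002 -0.    ] yaw x deg 49.8 zaxis [-0.  0. -1.] q [-0.14  0.45 -0.48  1.71  0.24  1.04 -1.4 ]
43.3 T [-0.05  0.07  0.03] F [0.  0.2 1.4] p [0.5336 0.2571 0.0693] yaw 49.8 w 0.752 j7 -1.4
43.42 T [ 0.04 -0.08  0.01] F [ 0.1  0.1 -0.2] p [0.5337 0.2572 0.0694] yaw 46.3 w 0.751 j7 -1.45
43.55 T [ 0.01 -0.11  0.04] F [-0.3  0.7  1.3] p [0.5337 0.2572 0.0694] yaw 42.8 w 0.749 j7 -1.51
```

```bash
for i in 1; do python3 jog.py '[0,0,0.6,0,0,0,0.5]'>/dev/null; python3 r.py; python3 jog.py '[0,0,0.6,0,0,0,0.5]'>/dev/null; python3 r.py;python3 jog.py '[0,0,0.6,0,0,0,0.5]'>/dev/null; python3 r.py; python3 jog.py '[0,0,0.6,0,0,0,0.5]'>/dev/null; python3 r.py; done
```

```text
43.67 T [-0.02  0.03  0.16] F [0.2 1.  1.3] p [0.5336 0.2572 0.0693] yaw 39.4 w 0.747 j7 -1.57
43.8 T [-0.13  0.    0.67] F [ 0.4 -0.4  0.2] p [0.5335 0.2573 0.0693] yaw 36.0 w 0.745 j7 -1.62
43.92 T [-0.16 -0.06  1.02] F [-0.3 -0.3  1.1] p [0.5335 0.2573 0.0693] yaw 32.6 w 0.752 j7 -1.68
44.05 T [-0.19  0.03  1.06] F [-1.4  0.1 -0.3] p [0.5334 0.2573 0.0692] yaw 29.2 w 0.744 j7 -1.73
```

```bash
python3 jog.py '[0,0,0.3,0,0,0,0.5]' >/dev/null; python3 r.py; python3 jog.py '[0,0,0,0,0,0,0.5,0,0,0,0,0,0,0.5]' >/dev/null; python3 r.py; python3 jog.py '[0,0,0,0,0,0,1,0,0,0,0,0,0,1,0,0,0,0,0,0,1,0,0,0,0,0,-12,1,0,0,0,0,0,-20,1,0,0,0,0,0,-20,1,0,0,0,0,0,-20,1]' >/dev/null; python3 r.py; python3 calc.py .4524 -.0576 .17
```

```text
44.17 T [-0.17  0.13  1.21] F [-1.4  0.1  0. ] p [0.5334 0.2573 0.0692] yaw 27.5 w 0.75 j7 -1.76
44.42 T [0.01 0.28 0.36] F [-1.5  0.9 -0.2] p [0.5334 0.2573 0.0692] yaw 27.5 w 0.747 j7 -1.76
45.3 T [-0.05  0.    0.04] F [ 0.2 -0.4 -0.7] p [0.5335 0.2568 0.1689] yaw 27.5 w 1.004 j7 -1.72
tool d [-0.217   0.2415 -0.0009] yaw x deg 27.5 zaxis [-3.e-04 -4.e-04 -1.e+00] q [-0.17  0.34 -0.43  1.61  0.15  1.22 -1.72]
```

Retreat to the side and check the cap against the finished jar.

To row units: 0.2415 m is 48.3, -0.217 m is -43.4.

```bash
python3 jog.py '[0,0,0,-43.4,48.3,0,1,0,0,0,-43.4,48.3,0,1,0,0,0,-43.4,48.3,0,1,0,0,0,-43.4,48.3,0,1,0,0,0,-43.4,48.3,0,1,0,0,0,-43.4,48.3,0,1,0,0,0,-43.4,48.3,0,1]'>/dev/null; python3 r.py; python3 m3.py
```

```text
46.17 T [ 0.04 -0.04  0.03] F [0.3 0.4 0.5] p [ 0.4522 -0.0575  0.1686] yaw 27.4 w 1.0 j7 -1.07
top cap bbox (144, 308, 42, 40) (array([533.4, 252.9]), np.float64(1.01), 51)
top done bbox (216, 326, 42, 41) (array([502.6, 133.3]), np.float64(0.77), 52)
scene cap bbox (431, 121, 37, 35) (array([539.6, 253.2]), np.float64(0.9), 40)
scene done bbox (364, 123, 36, 37) (array([508.3, 134. ]), np.float64(0.84), 40)
```

```bash
python3 -c "
from workcell import manip
print(manip.hand_in())"
```

```text
the job is handed in; nothing more can be done
None
```

The jar is closed and handed in at about 46 s of the 67 s limit: disc in the mouth and cap level with the finished jar's (within about 1 mm), but I overtightened it earlier, it seemed to skip a thread, and I re-tightened it about 12 degrees past the bite; tightness is judged from wrist torque only, and the hand-in returned no verdict.

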